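# Pack out a tube rack on the shaker with the plate that fits

### The arm

A 6-joint arm with a two-finger parallel gripper is mounted at the origin on a cart in front of the work surface, level with it; the furniture and walls round the work are solid. World frame = base frame: x ahead of the robot, y to its left, z up, the work surface at z = 0. Lengths are in m, angles in rad, forces in N, time in s.
With the tool pointing down it reaches from about 0.35 to 0.775 m from the base axis. Payload 5.5 kg.
Tool frame: the origin (TCP) lies midway between the tips of the shut fingers; the grasp point (between the pads) lies behind it (env.grip_point_offset is the z of the grasp point in the tool frame, in m); z points along the fingers, y is the direction in which the jaws open and shut (so a half turn about z gives the same grasp; the last joint's range is limited). The gripper opens to 85 mm and grips with 20 to 120 N. Pads are 22 mm wide; open, the fingers measure 114 mm over their backs; the gripper's body (76 mm by 85 mm) begins 54 mm behind the grasp point. The pads swing forward as they close: fully open they stand 13 mm farther back than shut.
Start: joints at [1.038, 0.313, 0.046, 1.304, 0, 1.431], TCP at [0.22, 0.531, 0.231] pointing down, gripper open.
Joint ranges: [-2.76, 2.76], [-0.86, 1.69], [-1.03, 1.26], [-2.2, 2.34], [-1.47, 1.5], [-3.14, 3.14]. Speed limits (rad/s): [2.57, 2.57, 3.14, 3.14, 3.14, 3.14].

### API

Orientations are given as a unit quaternion [w, x, y, z].
In Python, from workcell import env, viewer gives the robot as it stands. The module is installed in compiled form; this text tells all that it offers.
- The arm moves only by the shell command python3 -m inch 'ROWS' [OPENING] [FORCE]. ROWS is JSON, a list of rows, each a list of 2 entries, a list of its own where there are three numbers: the shift along the tool's x, y, z in m, then the turn about the tool's z in degrees. In form: [[[tx, ty, tz], spin], ...]. A call has 1 to 5 rows; each row is the pose to reach, as a shift and turn from the pose measured when the call began, along the tool's axes at that moment; what a row does not reach only later rows make up. A row lasts 1/12 s, in which the tool goes at most 41.7 mm and 7.16 degrees, less where a joint would pass 70% of its speed; a pose out of reach is approached as far as the arm can. A call with a gripper value outside its range is refused whole. OPENING is the closure, from 0 (fully open) to 1 (shut), set as the call begins (- or left out, the last holds). The fingers move at their own pace and stop on an object; FORCE is the grip in N (left out, the last holds). Time passes only in rows, so rows that repeat a pose let the fingers close. It gives the time, the measured TCP pose, the force and the opening at its end, in the units of the state.
- env.get_state(): the state, without advancing time (a new reading comes with each control period).
- viewer.read_camera(name): name is "scene" or "side" or "wrist"; returns a dict with "image" (420x560x3 uint8, red, green, blue), "depth" (420x560 float32, m along the optical axis (not along the pixel's ray), 0 where there is no reading), "vertical_fov" (degrees; the focal length in pixels is half the picture's height over the tangent of half this angle, whatever the lens; pixels are square), "cx", "cy" (the principal point, pixels), "dist_coeffs" ([k1, k2, p1, p2, k3] as OpenCV has them; the pictures are not rectified), "R" (3x3) and "t" (3): a world point X has camera coordinates R X + t; the wrist camera has in their place "T_tool_cam" (4x4, takes a point from camera to tool coordinates, whose origin is the TCP and whose axes are the flange's). Camera axes: x right, y down, z forward; pixel columns grow to the right and rows downward; lengths in m; the calibration is good to about 2 mm. A picture is of the moment at which its call begins: read the wrist's pose just before it.
- env.hand_in(): hands the job in, once; it reports no verdict.
The state is a dict: "clock": time; "joint_pos": joint angles; "qvel": joint speeds; "tau": joint torques, N m; "tcp_pos": TCP position; "orientation": TCP orientation; "wrist_force": force on the tool from outside, world axes, zero at the start; "ft_torque": the same for the moment, N m; "finger_gap": finger opening in m.
Only numpy, scipy, OpenCV 4.12 (cv2) and the standard library are available. Lean on these libraries where they do the work, as an engineer would, in place of code of your own. Each camera call takes 0.05 s, during which the arm holds its last target. There are 200 camera calls.

### The job

Pack the tube rack tight on the shaker: by trying, find the thickest of the three packing plates that slides into the gap between the rack's end and the sprung end stop without being forced, and push it gently home onto the deck, upright and in the middle of the rack's end. Then swing the keeper arm by its knob all the way over the plate's shoulder, leaving the two plates not used standing in the slots of their stand and the rack and the other things on the bench where they are.

Things in the scene. Friction and masses are not known exactly. Their poses are not given: they have to be found in the camera images.
- shaker: Bench shaker, fixed: white base with an aluminium deck 155 x 265 mm; rack and plates stand on the deck, 72 mm above the worktop. Origin under its middle at worktop level; x to the back (control panel on the -x side), y along the deck, z up. The rack lies against a fence at the +y end; the gap is at the rack's -y end, then comes the end stop.
- gap_mouth (a point): Mouth of the gap: point on the outer face of the rack's -y end cheek (flat, 62 mm wide, 66 mm high), mid-width, at its top edge; shaker's axes; at x 0, y -30.5 mm of the shaker. The gap opens from here towards -y. A plate goes in from above, width along x, one face along the cheek, so its centre ends half its thickness to the -y side of this point.
- gap_floor (a point): Point on the deck 66 mm below gap_mouth. The end stop facing it (62 mm wide, 60 mm high, top edge rounded) was bolted down for another rack: the gap may be 9.6 to 17.6 mm wide. A leaf spring in the stop, sloping out downwards to 3.3 mm at 30 mm up (2.5 N at first touch, 4.2 N flush), presses a plate that fits on the rack; a thinner one stays loose, a thicker one cannot enter.
- tube_rack: Blue tube rack 62 x 148 x 66 mm with five capped tubes in the holes at its +y half (caps up to about 90 mm above the deck), loose on the deck; origin under its middle, y along its length.
- keeper (a joint): Angle of the keeper, a flat steel arm 42 mm long, 10 wide, 6 thick, underside 77 mm above the deck, that swings level on a post at the shaker's x -56, y -38.5 mm. 0: pointing along the shaker's -y, clear of the gap; 1.57 (stop): along +x, over the shoulder of a plate that is home. Grows anticlockwise from above; stays where left; about 1 N at the knob.
- keeper_knob (a point): Middle of the keeper's upright black knob: 10 mm diameter, 26 mm tall (this point is 13 mm below its top, 96 mm above the deck), 28 mm from the pivot along the arm.
- stand: Grey plastic stand, fixed, 78 x 150 x 42 mm, origin under its middle. Three slots open at the top, each 58 mm along x by 19 mm along y, 34 mm deep (floor 8 mm above the worktop), centred at y = -48, 0 and +48 mm. The plates stand in them with their width along the stand's x, any plate in any slot.
- plate_9_centre (a point): Centre of the 9 mm thick packing plate, half-way up: 54 mm above its foot, 54 mm below its top. White plastic, 1 dark dot on each broad face, 50 g. x along its width, y through its thickness, z up. Starts upright in one of the stand's slots.
- plate_12_centre (a point): Centre of the 12 mm thick packing plate, half-way up: 54 mm above its foot, 54 mm below its top. White plastic, 2 dark dots on each broad face, 60 g. x along its width, y through its thickness, z up. Starts upright in one of the stand's slots.
- plate_15_centre (a point): Centre of the 15 mm thick packing plate, half-way up: 54 mm above its foot, 54 mm below its top. White plastic, 3 dark dots on each broad face, 70 g. x along its width, y through its thickness, z up. Starts upright in one of the stand's slots.
- plate_9: The 9 mm plate; origin at the centre of its foot. Body 50 mm wide (x), 9 mm thick (y), with level shoulders 74 mm up; above them in the middle a grip tab 22 mm wide, 9 mm thick, 34 mm tall (top at 108 mm). The foot's long edges are rounded at 2.5 mm. Needs a firm grip, or a knock at its foot turns it in the fingers.
- plate_12: The 12 mm plate; origin at the centre of its foot. Body 50 mm wide (x), 12 mm thick (y), with level shoulders 74 mm up; above them in the middle a grip tab 22 mm wide, 12 mm thick, 34 mm tall (top at 108 mm). The foot's long edges are rounded at 2.5 mm. Needs a firm grip, or a knock at its foot turns it in the fingers.
- plate_15: The 15 mm plate; origin at the centre of its foot. Body 50 mm wide (x), 15 mm thick (y), with level shoulders 74 mm up; above them in the middle a grip tab 22 mm wide, 15 mm thick, 34 mm tall (top at 108 mm). The foot's long edges are rounded at 2.5 mm. Needs a firm grip, or a knock at its foot turns it in the fingers.
- amber_vial: Bystander: small brown bottle, 25 mm across, 50 mm tall, loose; origin under it.
- marker: Bystander: pen lying on the bench, 127 mm long along its y, loose.
- timer: Bystander: white bench timer 66 x 58 x 20 mm, loose.
- petri_dish: Bystander: petri dish 62 mm across, 16 mm tall, loose.
There are look-alikes about, which are no part of the job. Leave any yellow look-alike of the plate_12 alone.

How it is judged:
By the outcome, as a careful person would: the job done as asked, in the order asked, and still so for the second after the job is handed in, with the robot touching nothing.
It also fails if it takes over 72 s, if anything falls off the work surface, if the arm or the gripper's body presses on something with over 40 N, if the wrist force passes 120 N, or if a joint passes its speed limit or range.

## Working session

There is one attempt and no reset: what is moved stays moved. The work goes in short steps, Python scripts to look and compute and a shell command to move; the robot and the scene stay as the last step left them, time stands still between calls to the robot, and variables do not carry over. Pictures are saved under pics/ and viewed, on a budget of 10 in all, crops included, one or two more only if the job needs it, and the job is handed in when it is done.

```bash
mkdir -p pics; ls; cat > h.py <<'E'
import numpy as np, cv2
from workcell import env, viewer
def cam(n):
    s=env.get_state(); c=viewer.read_camera(n)
    f=c["image"].shape[0]/2/np.tan(np.radians(c["vertical_fov"])/2)
    c["K"]=np.array([[f,0,c["cx"]],[0,f,c["cy"]],[0,0,1.]]); c["D"]=np.array(c["dist_coeffs"],float)
    if "R" in c: R,t=np.array(c["R"]),np.array(c["t"]); c["Rw"],c["tw"]=R.T,-R.T@t
    else:
        w,x,y,z=s["orientation"]; from scipy.spatial.transform import Rotation as Ro
        T=np.array(c["T_tool_cam"]); Rt=Ro.from_quat([x,y,z,w]).as_matrix()
        c["Rw"]=Rt@T[:3,:3]; c["tw"]=Rt@T[:3,3]+np.array(s["tcp_pos"])
    return c
def ray(c,uv):
    p=cv2.undistortPoints(np.array(uv,float).reshape(-1,1,2),c["K"],c["D"]).reshape(-1,2)
    return np.c_[p,np.ones(len(p))]
def at_depth(c,uv):
    d=np.array([c["depth"][int(round(v)),int(round(u))] for u,v in uv])
    return (ray(c,uv)*d[:,None])@c["Rw"].T+c["tw"]
def at_z(c,uv,z):
    r=ray(c,uv)@c["Rw"].T
    return c["tw"]+r*((z-c["tw"][2])/r[:,2])[:,None]
def cloud(c):
    h,w=c["depth"].shape; u,v=np.meshgrid(np.arange(w),np.arange(h))
    uv=np.c_[u.ravel(),v.ravel()]
    return ((ray(c,uv)*c["depth"].ravel()[:,None])@c["Rw"].T+c["tw"]).reshape(h,w,3)
def proj(c,P):
    R=c["Rw"].T; t=-R@c["tw"]
    return cv2.projectPoints(np.array(P,float).reshape(-1,1,3),cv2.Rodrigues(R)[0],t,c["K"],c["D"])[0].reshape(-1,2)
def save(c,name,crop=None,s=1):
    im=c["image"][...,::-1]
    if crop: im=im[crop[1]:crop[3],crop[0]:crop[2]]
    cv2.imwrite("pics/"+name,cv2.resize(im,None,fx=s,fy=s,interpolation=cv2.INTER_CUBIC))
E
python3 - <<'E'
from h import *
a=cam("scene");b=cam("side")
im=np.vstack([a["image"],b["image"]])[...,::-1]
save(a,"scene0.png",s=1.4);save(b,"side0.png",s=1.4)
for c in(a,b): print(c["tw"],c["Rw"][:,2],c["K"][0,0])
import pickle;pickle.dump((a,b),open("c0.pkl","wb"))
print(env.get_state(),env.grip_point_offset)
E
```

```text
pics
[-0.3915157  -0.67942262  0.90025137] [ 0.63818439  0.50999609 -0.57673622] 454.7697402699992
[0.14747567 1.14235662 0.78819708] [ 0.21922192 -0.84805751 -0.48243156] 407.7554908427215
{'clock': 0.1, 'joint_pos': array([ 1.03839957e+00,  3.13969177e-01,  4.51251400e-02,  1.30358282e+00,
       -2.63954533e-05,  1.43119589e+00]), 'qvel': array([ 0.00084032,  0.00040851,  0.00305163, -0.00213536,  0.00101492,
        0.00221029]), 'tau': array([ 2.07592260e-03, -4.81724560e+01,  2.99244243e+01,  1.26644087e-02,
       -1.30920689e-04, -3.92300890e-06]), 'tcp_pos': array([0.21988931, 0.53082593, 0.23048637]), 'orientation': array([-2.56342513e-04,  1.95137932e-01,  9.80775470e-01, -7.74026671e-04]), 'wrist_force': array([ 0.3126984 , -0.73298832, -0.93169988]), 'ft_torque': array([ 0.02165414, -0.01665907, -0.02888391]), 'finger_gap': 0.08540281789685654} -0.0187
```

View pics/scene0.png

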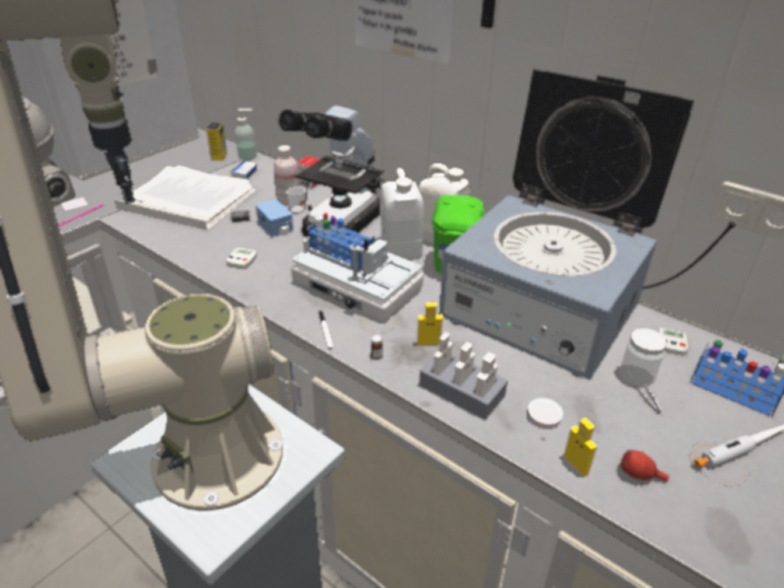

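View pics/side0.png

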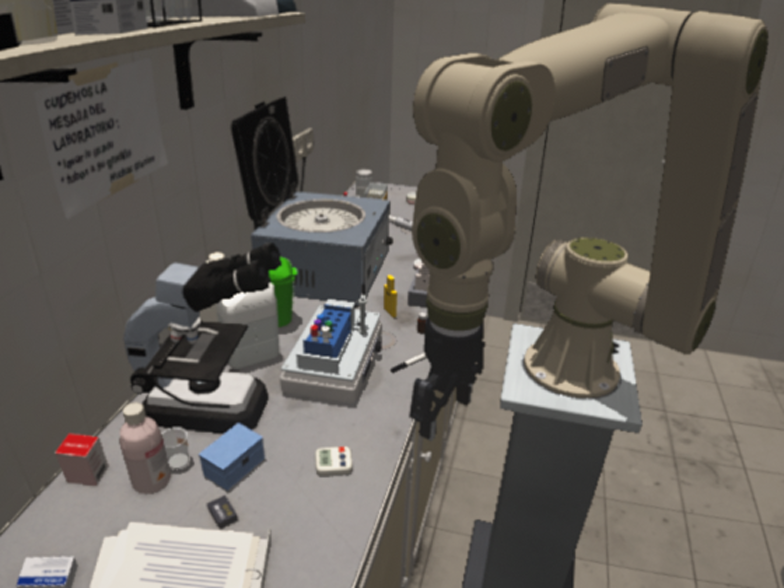

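Scene: the shaker is around (357,268), with the rack at its left and the end stop and keeper at its right. The stand with three plates is at (463,375). Yellow look-alikes are at (430,325) and (580,447). Next I'll get poses from depth.

```bash
python3 - <<'E'
from h import *
import pickle
a,b=pickle.load(open("c0.pkl","rb"))
A=cloud(a);B=cloud(b)
def rect(P,z0,z1,box,n):
    m=(P[...,2]>z0)&(P[...,2]<z1)&(P[...,0]>box[0])&(P[...,0]<box[1])&(P[...,1]>box[2])&(P[...,1]<box[3])
    q=P[m][:,:2].astype(np.float32)
    if len(q)<5: print(n,len(q));return
    r=cv2.minAreaRect(q);print(n,len(q),np.round(r[0],4),np.round(r[1],4),round(r[2],1),"z",np.median(P[m][:,2]).round(4))
pts=at_depth(a,[(x/1.4,y/1.4) for x,y in [(463,392),(446,345),(466,357),(488,370),(340,245),(400,275),(376,340),(545,412),(325,330),(241,257)]])
print(pts.round(3))
s=pts[1:4].mean(0);k=pts[4:6].mean(0)
bx=(s[0]-.12,s[0]+.12,s[1]-.12,s[1]+.12)
rect(A,.036,.048,bx,"stand top")
kb=(k[0]-.25,k[0]+.2,k[1]-.2,k[1]+.2)
for P,n in((A,"A"),(B,"B")):
    rect(P,.066,.078,kb,n+"deck")
    rect(P,.133,.142,kb,n+"rack top")
    rect(P,.02,.05,kb,n+"base")
E
```

```text
[[ 0.361 -0.266  0.043]
 [ 0.401 -0.196  0.092]
 [ 0.394 -0.246  0.095]
 [ 0.393 -0.294  0.092]
 [ 0.526  0.19   0.101]
 [ 0.553  0.032  0.072]
 [ 0.365 -0.052  0.049]
 [ 0.441 -0.397  0.013]
 [ 0.355  0.082  0.011]
 [ 0.421  0.432  0.019]]
stand top 831 [ 0.423  -0.2218] [0.1286 0.1893] 1.4 z 0.0424
Adeck 1420 [0.5894 0.096 ] [0.278  0.3638] 2.5 z 0.0721
Arack top 219 [0.6047 0.0996] [0.262  0.3527] 8.5 z 0.1367
Abase 1316 [0.569  0.1167] [0.4525 0.3264] 75.4 z 0.0382
Bdeck 1364 [0.5905 0.0985] [0.2766 0.3723] 2.2 z 0.0691
Brack top 343 [0.6049 0.0892] [0.2625 0.3548] 0.5 z 0.1366
Bbase 1673 [0.551  0.1111] [0.4053 0.3671] 88.0 z 0.0397
```

```bash
python3 -m inch '[[[0,0,-0.03],-7],[[0,0,-0.06],-14],[[0,0,-0.09],-21],[[0,0,-0.10],-22.5],[[0,0,-0.10],-22.5]]'
python3 -m inch '[[[-0.015,-0.036,0],0],[[-0.03,-0.072,0],0],[[-0.045,-0.108,0],0],[[-0.06,-0.144,0],0],[[-0.075,-0.18,0],0]]'
python3 -m inch '[[[-0.015,-0.036,0],0],[[-0.03,-0.072,0],0],[[-0.045,-0.108,0],0],[[-0.06,-0.144,0],0],[[-0.075,-0.18,0],0]]'
python3 -m inch '[[[-0.015,-0.036,0],0],[[-0.03,-0.072,0],0],[[-0.045,-0.108,0],0],[[-0.06,-0.144,0],0],[[-0.06,-0.144,0],0]]'
python3 - <<'E'
from h import *
c=cam("wrist");save(c,"w1.png",s=1.4)
import pickle;pickle.dump(c,open("w1.pkl","wb"))
print(c["tw"],c["Rw"].round(3),c["T_tool_cam"],env.get_state()["joint_pos"])
E
```

```text
clock: 0.52
tcp_pos: [0.2206, 0.532, 0.3335]
orientation: [0.001, -0.0, 1.0, 0.002]
wrist_force: [0.3, 0.1, -0.5]
finger_gap: 0.0851
clock: 0.93
tcp_pos: [0.2953, 0.35, 0.3312]
orientation: [-0.0, -0.0, 1.0, 0.001]
wrist_force: [1.3, 0.3, -0.3]
finger_gap: 0.0854
clock: 1.35
tcp_pos: [0.3698, 0.1681, 0.3294]
orientation: [-0.001, 0.0, 1.0, 0.0]
wrist_force: [0.4, 0.0, 1.6]
finger_gap: 0.0855
clock: 1.77
tcp_pos: [0.4314, 0.0186, 0.3269]
orientation: [-0.002, 0.005, 1.0, -0.001]
wrist_force: [0.3, 0.6, 0.3]
finger_gap: 0.0855
[0.35713068 0.01961391 0.46975052] [[ 0.011  0.957  0.291]
 [ 1.    -0.01  -0.004]
 [-0.001  0.291 -0.957]] [[-8.89830214e-04 -9.55679027e-01 -2.94409248e-01  7.48805096e-02]
 [ 9.99999534e-01 -9.60499267e-04  9.54426723e-05  1.45362092e-04]
 [-3.73992427e-04 -2.94409026e-01  9.55679437e-01 -1.42567793e-01]
 [ 0.00000000e+00  0.00000000e+00  0.00000000e+00  1.00000000e+00]] [-1.37985122e-01  2.41516058e-02 -7.16071522e-02  1.48040721e+00
  2.24756930e-04 -1.29348546e-01]
```

View pics/w1.png

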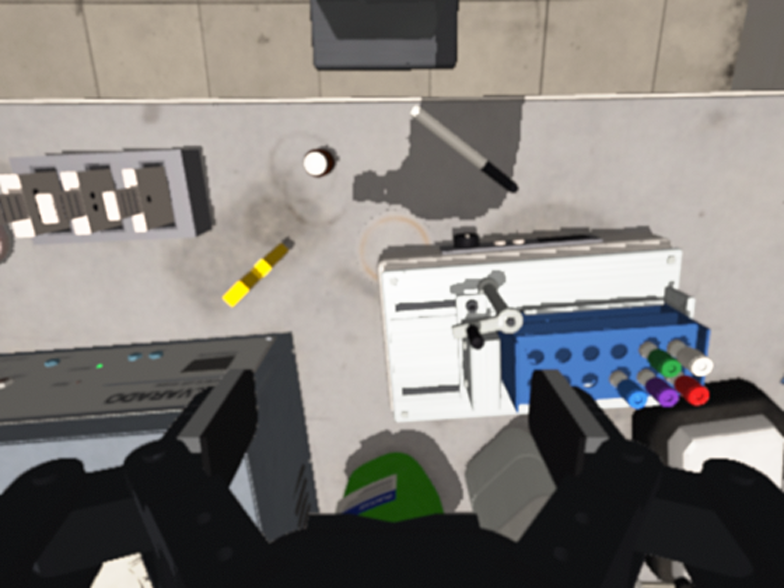

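Wrist view: stand at left with plate dots, 1 dot in the right slot (148,200) and 2 dots in the middle (95,205), so 3 should be in the left. Keeper knob at (475,337), post ring (510,320). The rack's -y end is at about x=510. Next I'll fit the shaker and stand poses.

```bash
python3 - <<'E'
from h import *
import pickle
c=pickle.load(open("w1.pkl","rb"))
P=cloud(c)
im=c["image"].astype(int)
def blob(m,n):
    m=m.astype(np.uint8);k,l,st,ce=cv2.connectedComponentsWithStats(m)
    i=1+np.argmax(st[1:,4]);q=P[l==i][:,:2].astype(np.float32)
    r=cv2.minAreaRect(q);print(n,len(q),np.round(r[0],4),np.round(r[1],4),round(r[2],2),"z",np.median(P[l==i][:,2]).round(4),"x",q[:,0].min(),q[:,0].max(),"y",q[:,1].min(),q[:,1].max());return l==i
x,y,z=P[...,0],P[...,1],P[...,2]
blue=(im[...,2]>im[...,0]+50)&(im[...,2]>100)
sh=(y>-.1)&(x>.4)&(x<.68)
d=blob((abs(z-.072)<.006)&sh,"deck")
r=blob((abs(z-.138)<.007)&blue,"racktop")
print(at_z(c,[(383/1.4,262/1.4),(680/1.4,250/1.4),(395/1.4,418/1.4)],.072).round(4))
# rack -y edge line & -x edge line
for s in(r,):
    v,u=np.nonzero(s)
    e=np.array([(u[v==k].min(),k) for k in np.unique(v)],float);w=at_z(c,e,.138);print("rack -y edge",w[::4].round(4).tolist())
blob((abs(z-.042)<.006)&(y<-.1),"stand")
t=(abs(z-.116)<.007)&(y<-.1)&(x<.5)
k,l,st,ce=cv2.connectedComponentsWithStats(t.astype(np.uint8))
for i in range(1,k):
    if st[i,4]>8: q=P[l==i];print("tab",st[i],q.min(0).round(4),q.max(0).round(4))
E
```

```text
deck 11705 [0.5319 0.1447] [0.1562 0.2641] 4.03 z 0.0704 x 0.44584286 0.618246 y 0.008795963 0.273423
racktop 146 [0.5335 0.1158] [0.0594 0.0029] 4.1 z 0.1378 x 0.5038375 0.56310594 y 0.112578616 0.11866907
[[0.4549 0.01   0.072 ]
 [0.447  0.2677 0.072 ]
 [0.6117 0.0192 0.072 ]]
rack -y edge [[0.5018, 0.1137, 0.138], [0.5065, 0.1118, 0.138], [0.5112, 0.1132, 0.138], [0.516, 0.1135, 0.138], [0.5208, 0.1138, 0.138], [0.5256, 0.1141, 0.138], [0.5305, 0.1144, 0.138], [0.5354, 0.1148, 0.138], [0.5404, 0.1151, 0.138], [0.5453, 0.1154, 0.138], [0.5504, 0.1157, 0.138], [0.5554, 0.116, 0.138], [0.5605, 0.1164, 0.138]]
stand 3346 [ 0.4003 -0.2415] [0.0785 0.1524] 2.16 z 0.0417 x 0.35907984 0.44181466 y -0.31895033 -0.16435994
tab [ 73 136  16  21 235] [ 0.3875 -0.198   0.109 ] [ 0.4086 -0.1879  0.1176]
tab [ 26 138  19  22 308] [ 0.3895 -0.2474  0.1091] [ 0.4113 -0.234   0.1173]
tab [  0 154   3   7  13] [ 0.4064 -0.2819  0.1091] [ 0.4129 -0.28    0.1119]
```

```bash
python3 -m inch '[[[-0.022,0.022,0.02],-2],[[-0.044,0.044,0.04],-3.9],[[-0.066,0.066,0.06],-3.9],[[-0.086,0.089,0.077],-3.9],[[-0.086,0.089,0.077],-3.9]]'
python3 - <<'E'
from h import *
c=cam("wrist")
import pickle;pickle.dump(c,open("w2.pkl","wb"))
save(c,"w2.png",(120,60,470,300),2.2)
E
```

```text
clock: 2.23
tcp_pos: [0.5162, 0.1135, 0.2439]
orientation: [-0.006, -0.031, 0.999, 0.001]
wrist_force: [-0.4, 0.2, 0.4]
finger_gap: 0.0855
```

View pics/w2.png

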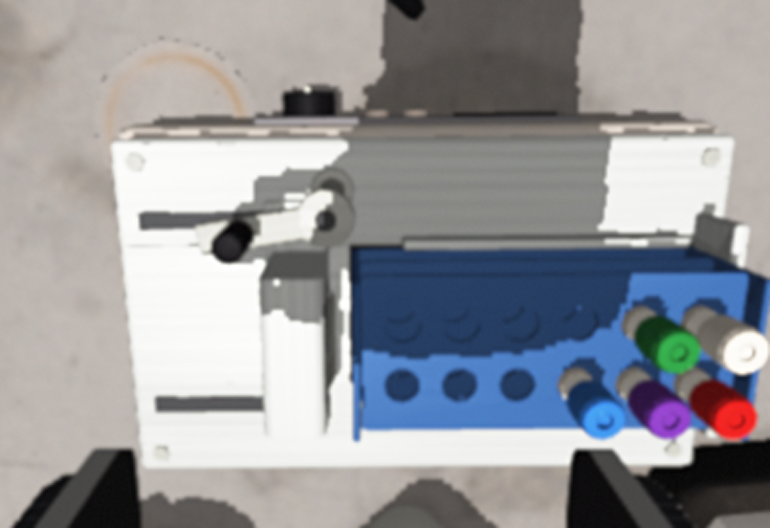

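The gap shows between the stop's right edge (x≈328) and the cheek (x≈353). The knob is at (232,243) and the post at (330,215).

```bash
python3 - <<'E'
from h import *
import pickle
c=pickle.load(open("w2.pkl","rb"));P=cloud(c);print(c["K"][0,0],c["tw"])
im=c["image"]
for v in (205,220,235,245):
    print(v,[(u,im[v,u].tolist(),P[v,u].round(4).tolist()) for u in range(262,286,1)] if v==235 else "")
z=P[...,2];x=P[...,0];y=P[...,1]
for n,z0 in(("stop",.132),("rack",.138)):
    m=(abs(z-z0)<.004)&(x>.5)&(x<.58)&(y<.2)
    if n=="stop": m&=y<.108
    else: m&=y>.105
    q=P[m]
    # edges binned along x
    for a in np.arange(.505,.57,.008):
        s=q[(q[:,0]>a)&(q[:,0]<a+.008)]
        if len(s)>3: print(n,a.round(3),s[:,1].min().round(4),s[:,1].max().round(4),np.median(s[:,2]).round(4))
# deck
m=(abs(z-.072)<.006)&(x>.43)&(x<.65)&(y>0)&(y<.3)
k,l,st,_=cv2.connectedComponentsWithStats(m.astype(np.uint8));i=1+np.argmax(st[1:,4])
print(cv2.minAreaRect(P[m][:,:2].astype(np.float32)),np.median(z[l==i]))
# keeper knob top z .181
m=(z>.172)&(z<.19)&(y<.12)&(x<.56)
k,l,st,_=cv2.connectedComponentsWithStats(m.astype(np.uint8))
for i in range(1,k):
    q=P[l==i];print("high",len(q),q.mean(0).round(4),np.ptp(q,axis=0).round(4))
E
```

```text
331.9271032072222 [0.4432336  0.10864927 0.38736529]
205 
220 
235 [(262, [248, 248, 247], [0.5455, 0.1007, 0.131]), (263, [246, 246, 244], [0.5448, 0.1015, 0.1326]), (264, [240, 240, 238], [0.5451, 0.1023, 0.1316]), (265, [232, 232, 229], [0.545, 0.1032, 0.1319]), (266, [205, 205, 201], [0.5456, 0.104, 0.1301]), (267, [150, 150, 148], [0.5454, 0.1048, 0.1305]), (268, [91, 90, 89], [0.5456, 0.1056, 0.1299]), (269, [109, 108, 105], [0.5502, 0.1063, 0.1181]), (270, [182, 183, 178], [0.5518, 0.1072, 0.1139]), (271, [237, 237, 234], [0.5694, 0.108, 0.0696]), (272, [245, 245, 243], [0.5694, 0.109, 0.0694]), (273, [245, 245, 243], [0.5691, 0.11, 0.07]), (274, [243, 244, 242], [0.5691, 0.111, 0.0698]), (275, [243, 244, 242], [0.5693, 0.1121, 0.0691]), (276, [244, 244, 242], [0.5685, 0.1131, 0.071]), (277, [244, 245, 243], [0.5687, 0.1141, 0.0703]), (278, [245, 244, 241], [0.5687, 0.1151, 0.0702]), (279, [231, 232, 230], [0.5691, 0.1162, 0.0691]), (280, [165, 179, 202], [0.5423, 0.1154, 0.1366]), (281, [99, 137, 195], [0.5421, 0.1162, 0.1371]), (282, [69, 116, 183], [0.5416, 0.1169, 0.1383])
[... 177 characters left out ...]
.1317
stop 0.513 0.0799 0.1035 0.1317
stop 0.521 0.0799 0.1039 0.1316
stop 0.529 0.081 0.1051 0.1317
stop 0.537 -0.1106 0.1056 0.1318
stop 0.545 -0.0872 0.106 0.1317
stop 0.553 -0.0868 0.1064 0.1317
stop 0.561 -0.0862 0.1066 0.1318
stop 0.569 -0.0859 -0.0832 0.1321
rack 0.505 0.1131 0.1159 0.1377
rack 0.513 0.1136 0.1164 0.1374
rack 0.521 0.1141 0.1169 0.1377
rack 0.529 0.1146 0.2 0.1371
rack 0.537 0.1151 0.1956 0.1371
rack 0.545 0.1156 0.1185 0.1374
rack 0.553 0.1161 0.1189 0.1379
rack 0.561 0.1175 0.1192 0.1379
((0.5320467948913574, 0.14457212388515472), (0.15563170611858368, 0.26538604497909546), 3.953155040740967) 0.07022874792826905
high 223 [0.4841 0.0762 0.1797] [0.0097 0.0093 0.0104]
```

```bash
cat >> h.py <<'E'
YS=np.radians(3.95);CS=np.array([.5320,.1446])
def to_s(P,yaw=YS,c=CS):
    d=np.asarray(P)[...,:2]-c
    return np.stack([np.cos(yaw)*d[...,0]+np.sin(yaw)*d[...,1],-np.sin(yaw)*d[...,0]+np.cos(yaw)*d[...,1],np.asarray(P)[...,2]],-1)
E
python3 - <<'E'
from h import *
import pickle
c=pickle.load(open("w2.pkl","rb"));S=to_s(cloud(c))
for v in range(176,262,5):
    r=S[v,262:283]
    print(v,"x%.0f"%(r[3,0]*1000)," ".join("%.1f/%.0f"%(p[1]*1000,p[2]*1000) for p in r[3:]))
E
```

```text
176 x-31 -43.0/93 -42.1/93 -41.2/92 -40.3/91 -39.9/78 -39.1/72 -38.1/72 -37.2/71 -36.2/71 -35.2/71 -34.3/72 -33.3/72 -32.3/73 -31.4/70 -30.4/73 -29.5/91 -28.5/91 -27.6/90
181 x-31 -42.2/113 -41.3/114 -40.4/114 -39.9/105 -39.9/80 -39.1/73 -38.2/72 -37.2/72 -36.2/73 -35.3/71 -34.3/73 -33.4/71 -32.4/73 -31.4/69 -30.4/71 -29.5/113 -28.7/111 -27.8/112
186 x-31 -41.4/132 -40.7/129 -39.9/129 -39.8/109 -39.7/89 -39.2/72 -38.3/70 -37.3/74 -36.3/72 -35.3/73 -34.4/71 -33.4/72 -32.4/73 -31.5/70 -30.5/72 -29.5/131 -28.8/130 -28.0/132
191 x-27 -41.5/131 -40.8/130 -40.0/129 -39.9/111 -39.3/101 -39.3/71 -38.3/74 -37.4/72 -36.4/72 -35.4/74 -34.4/72 -33.5/70 -32.5/72 -31.5/70 -30.5/72 -29.6/137 -28.8/139 -28.0/139
196 x-23 -41.6/130 -40.8/130 -40.1/128 -39.7/117 -39.0/113 -38.2/111 -37.5/107 -36.7/102 -36.4/73 -35.5/73 -34.5/72 -33.5/72 -32.5/73 -31.6/69 -30.6/72 -29.6/137 -28.8/138 -28.1/138
201 x-19 -41.6/132 -40.9/131 -40.2/129 -39.7/120 -39.0/116 -38.3/111 -37.5/108 -36.7/103 -36.5/72 -35.5/72 -34.5/72 -33.6/71 -32.6/72 -31.6/69 -30.6/70 -29.6/138 -28.9/139 -28.1/137
206 x-15 -41.8/131 -41.0/130 -
[... 1411 characters left out ...]

246 x20 -42.4/131 -41.6/132 -40.8/131 -40.0/129 -39.9/110 -40.3/70 -39.3/70 -38.2/70 -37.2/70 -36.2/70 -35.1/71 -34.1/70 -33.1/70 -32.0/70 -31.0/71 -29.9/137 -29.1/137 -28.3/138
251 x24 -42.5/132 -41.7/130 -40.9/129 -40.1/129 -41.2/76 -40.4/71 -39.4/70 -38.3/69 -37.3/69 -36.2/70 -35.2/70 -34.2/70 -33.1/70 -32.1/70 -31.1/70 -30.0/71 -29.1/138 -28.3/139
256 x29 -42.6/132 -41.8/131 -41.0/131 -40.1/130 -41.5/70 -40.5/70 -39.4/70 -38.4/70 -37.3/71 -36.3/70 -35.3/70 -34.2/70 -33.2/70 -32.1/71 -31.1/71 -30.1/70 -29.2/138 -28.4/138
261 x64 -45.8/70 -44.8/69 -43.7/70 -42.7/70 -41.6/71 -40.5/71 -39.5/71 -38.5/70 -37.5/69 -36.4/69 -35.3/71 -34.3/70 -33.3/69 -32.2/69 -31.1/70 -30.1/71 -29.0/69 -28.0/70
```

Gap measures about 9.7 mm (stop face −39.9, cheek −30.3, spring tongue visible), so the 9 mm plate is the likely fit. I'll still try the 12 mm first, gently. Moving over the stand.

```bash
python3 -m inch '[[[0.04,0.002,0],0],[[0.08,0.005,0],0],[[0.116,0.007,0],0],[[0.118,-0.034,0],1],[[0.12,-0.073,0],1.6]]' 0.65
python3 -m inch '[[[0.002,-0.04,0],0],[[0.004,-0.08,0],0],[[0.006,-0.12,0],0],[[0.009,-0.16,0],0],[[0.011,-0.2,0],0]]'
python3 -m inch '[[[0.001,-0.04,0],0],[[0.003,-0.08,0],0],[[0.003,-0.08,0],0],[[0.003,-0.08,0],0]]'
python3 - <<'E'
from h import *
c=cam("wrist");P=cloud(c);z=P[...,2];x=P[...,0];y=P[...,1]
import pickle;pickle.dump(c,open("w3.pkl","wb"));save(c,"w3.png",s=1.4)
print(env.get_state()["tcp_pos"],env.get_state()["orientation"],env.get_state()["joint_pos"].round(2))
m=(abs(z-.042)<.006)&(x<.47)&(abs(y+.24)<.1)
q=P[m][:,:2].astype(np.float32);print(cv2.minAreaRect(q))
t=(abs(z-.116)<.005)&(x<.47)&(abs(y+.24)<.1)
k,l,st,ce=cv2.connectedComponentsWithStats(t.astype(np.uint8))
for i in range(1,k):
    if st[i,4]>20: q=P[l==i][:,:2].astype(np.float32);print("tab",len(q),cv2.minAreaRect(q),np.median(P[l==i][:,2]), proj(c,[[*q.mean(0),.116]])*1.4)
E
```

```text
clock: 2.7
tcp_pos: [0.3965, 0.034, 0.2473]
orientation: [-0.006, -0.021, 1.0, 0.001]
wrist_force: [1.7, -0.0, -0.4]
finger_gap: 0.0301
clock: 3.12
tcp_pos: [0.3926, -0.1672, 0.2476]
orientation: [-0.006, -0.021, 1.0, 0.001]
wrist_force: [1.4, -0.3, -0.3]
finger_gap: 0.0302
clock: 3.45
tcp_pos: [0.392, -0.2481, 0.2473]
orientation: [-0.006, -0.019, 1.0, 0.001]
wrist_force: [-0.3, -0.1, -0.3]
finger_gap: 0.0299
[ 0.39200067 -0.24666999  0.2474005 ] [-0.00618339 -0.02016609  0.99977685  0.00116002] [-0.73  0.1  -0.18  1.3  -0.01 -0.77]
((0.40020281076431274, -0.240936279296875), (0.07846968621015549, 0.15020038187503815), 2.2300186157226562)
tab 443 ((0.401913046836853, -0.28885048627853394), (0.022145463153719902, 0.014948323369026184), 1.3171751499176025) 0.11522832076170847 [[325.38363339 286.93418292]]
tab 346 ((0.39951226115226746, -0.2410133332014084), (0.02158227376639843, 0.011412818916141987), 2.2167396545410156) 0.1152044684317459 [[402.52548124 286.20747366]]
tab 273 ((0.3978009521961212, -0.1931210309267044), (0.021289361640810966, 0.009240779094398022), 1.8029160499572754) 0.11506362412671156 [[479.72558489 286.13862285]]
```

View pics/w3.png

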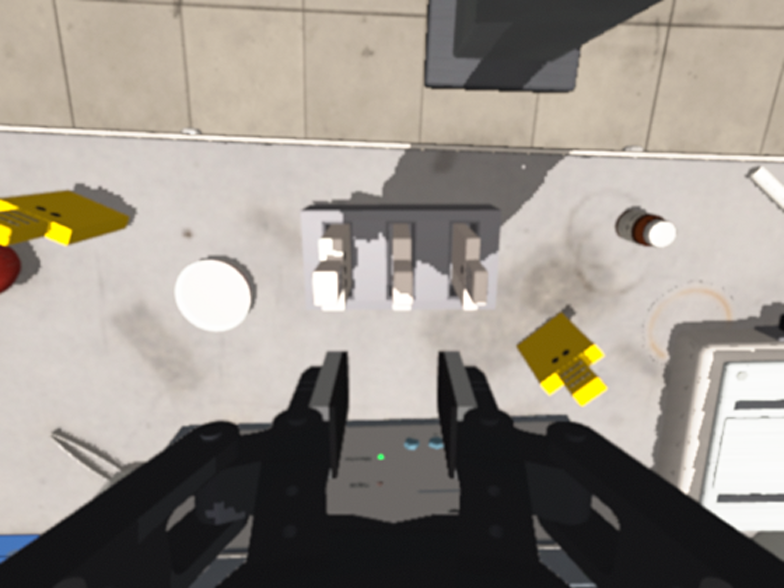

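Plates confirmed by thickness: 15/12/9 at y −0.289/−0.241/−0.193. Grasping the 12 mm one.

```bash
python3 -m inch '[[[-0.010,0.005,0.03],0],[[-0.010,0.005,0.07],0],[[-0.010,0.005,0.11],0],[[-0.010,0.005,0.14],0],[[-0.010,0.005,0.14],0]]'
python3 -m inch '[[[0,0,0.012],0],[[0,0,0.025],0],[[0,0,0.025],0],[[0,0,0.025],0]]'
python3 -c "
from h import *;s=env.get_state();print(s['tcp_pos'],s['orientation'])"
```

```text
clock: 3.92
tcp_pos: [0.3961, -0.2354, 0.1022]
orientation: [-0.01, -0.021, 1.0, 0.005]
wrist_force: [-0.9, 0.8, -0.7]
finger_gap: 0.03
clock: 4.25
tcp_pos: [0.396, -0.2343, 0.0786]
orientation: [-0.01, -0.022, 1.0, 0.005]
wrist_force: [0.4, -0.1, 0.2]
finger_gap: 0.0297
[ 0.39600629 -0.23430621  0.07860225] [-0.0100605  -0.02224924  0.99969024  0.00481482]
```

```bash
python3 -m inch '[[[-0.003,-0.007,-0.002],0],[[-0.003,-0.007,-0.004],0],[[-0.003,-0.007,-0.004],0],[[-0.003,-0.007,-0.004],0]]'
python3 -m inch '[[[0,0,0],0],[[0,0,0],0],[[0,0,0],0],[[0,0,0],0],[[0,0,0],0]]' 1 80
python3 -c "
from h import *;s=env.get_state();print(s['tcp_pos'],s['orientation'])"
```

```text
clock: 4.58
tcp_pos: [0.4001, -0.2419, 0.0836]
orientation: [-0.009, -0.022, 1.0, 0.004]
wrist_force: [-0.3, 0.3, 0.6]
finger_gap: 0.03
clock: 5.0
tcp_pos: [0.4004, -0.2422, 0.0842]
orientation: [-0.009, -0.022, 1.0, 0.004]
wrist_force: [0.3, 1.3, 4.9]
finger_gap: 0.011
[ 0.40042367 -0.24219325  0.08418373] [-0.00888764 -0.02206456  0.99970986  0.00379016]
```

```bash
python3 -m inch '[[[0,0,-0.02],0],[[0,0,-0.06],0],[[0,0,-0.10],0],[[0,0,-0.14],0],[[0,0,-0.18],-1.4]]'
python3 -m inch '[[[-0.001,0.04,-0.01],0],[[-0.003,0.08,-0.01],0],[[-0.005,0.12,-0.01],0],[[-0.007,0.16,-0.01],0],[[-0.008,0.20,-0.01],0]]'
python3 -m inch '[[[-0.02,0.03,0],0],[[-0.05,0.06,0],0],[[-0.08,0.09,0],0],[[-0.11,0.12,0],0],[[-0.135,0.15,0],0]]'
python3 -m inch '[[[0,0,0],0],[[0,0,0],0]]'
python3 -c "
from h import *;s=env.get_state();print(s['tcp_pos'],s['orientation'],to_s(s['tcp_pos']),s['wrist_force'])"
```

```text
clock: 5.42
tcp_pos: [0.4031, -0.243, 0.2656]
orientation: [-0.009, -0.034, 0.999, 0.004]
wrist_force: [1.9, 0.2, -2.2]
finger_gap: 0.0107
clock: 5.83
tcp_pos: [0.3969, -0.0414, 0.2771]
orientation: [-0.009, -0.034, 0.999, 0.004]
wrist_force: [0.2, 0.3, -0.3]
finger_gap: 0.0109
clock: 6.25
tcp_pos: [0.5224, 0.1191, 0.2755]
orientation: [-0.009, -0.034, 0.999, 0.004]
wrist_force: [0.8, -0.8, -0.5]
finger_gap: 0.011
clock: 6.42
tcp_pos: [0.5227, 0.121, 0.2738]
orientation: [-0.011, -0.036, 0.999, 0.004]
wrist_force: [-0.6, -0.4, -0.5]
finger_gap: 0.011
[0.52268081 0.12096761 0.27379556] [-0.01085559 -0.0355428   0.99930051  0.00416699] [-0.01092499 -0.02293429  0.27379556] [-0.55191704 -0.44125898 -0.50879337]
```

```bash
python3 -m inch '[[[-0.012,-0.0133,0.01],0],[[-0.012,-0.0133,0.03],0],[[-0.012,-0.0133,0.05],0],[[-0.012,-0.0133,0.05],0],[[-0.012,-0.0133,0.05],0]]'
python3 - <<'E'
from h import *
s=env.get_state();print(s['tcp_pos'],s['orientation'],to_s(s['tcp_pos']),s['wrist_force'])
c=cam("side");save(c,"s1.png",(190,170,300,300),6)
c=cam("wrist");S=to_s(cloud(c));import pickle;pickle.dump(c,open("w4.pkl","wb"))
save(c,"w4.png",(170,120,400,300),3.3)
E
```

```text
clock: 6.83
tcp_pos: [0.5332, 0.1073, 0.2224]
orientation: [-0.013, -0.035, 0.999, 0.004]
wrist_force: [-0.9, -0.8, -0.9]
finger_gap: 0.0106
[0.53319615 0.10729544 0.22244371] [-0.01250238 -0.03452169  0.99931775  0.00399819] [-0.00137645 -0.03729835  0.22244371] [-0.86792901 -0.78665573 -0.9104234 ]
```

View pics/w4.png

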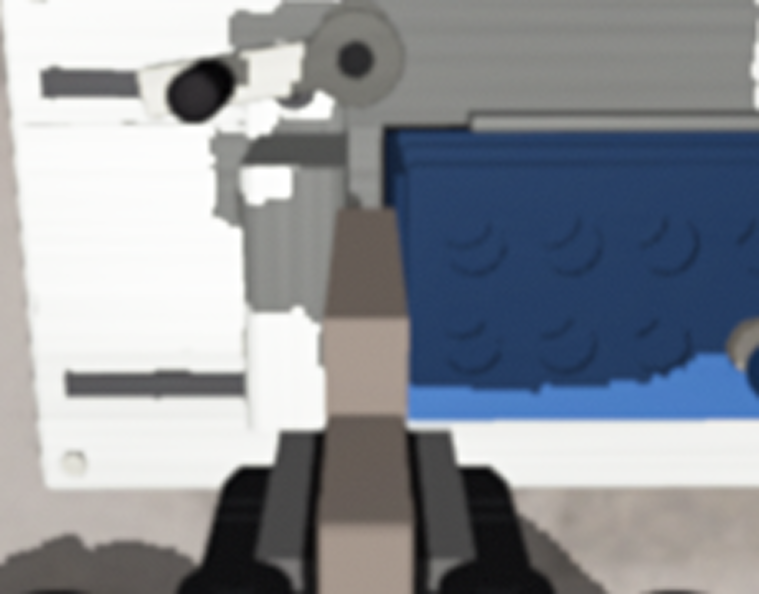

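The 12 mm plate's foot (336–394) clearly spans more than the gap (347–385). A light touch will confirm it.

```bash
python3 -m inch '[[[-0.001,0.0012,0.002],0],[[-0.001,0.0012,0.004],0],[[-0.001,0.0012,0.006],0],[[-0.001,0.0012,0.006],0]]'
python3 -m inch '[[[0,0,0.001],0],[[0,0,0.002],0],[[0,0,0.002],0]]'
python3 -c "
from h import *;s=env.get_state();print(s['tcp_pos'],s['orientation'],to_s(s['tcp_pos']),s['wrist_force'])"
```

```text
clock: 7.27
tcp_pos: [0.5355, 0.1092, 0.2185]
orientation: [-0.01, -0.035, 0.999, 0.004]
wrist_force: [-0.1, -0.1, 0.1]
finger_gap: 0.0109
clock: 7.52
tcp_pos: [0.5353, 0.1093, 0.2163]
orientation: [-0.01, -0.035, 0.999, 0.004]
wrist_force: [0.8, 0.1, -0.9]
finger_gap: 0.011
[0.53534731 0.1093359  0.21634445] [-0.01035449 -0.0350117   0.99932498  0.00406897] [ 0.00091016 -0.03541092  0.21634445] [ 0.79219581  0.10732861 -0.86787586]
```

```bash
python3 -m inch '[[[0,0,0.001],0],[[0,0,0.002],0],[[0,0,0.002],0]]'
python3 -m inch '[[[0,0,0.001],0],[[0,0,0.001],0],[[0,0,0.001],0]]'
python3 -m inch '[[[0,0,0.001],0],[[0,0,0.001],0],[[0,0,0.001],0]]'
python3 -c "
from h import *;s=env.get_state();print(to_s(s['tcp_pos']),s['wrist_force'],s['ft_torque'])"
```

```text
clock: 7.77
tcp_pos: [0.5352, 0.1094, 0.2141]
orientation: [-0.011, -0.035, 0.999, 0.004]
wrist_force: [-0.3, -0.6, -1.2]
finger_gap: 0.011
clock: 8.02
tcp_pos: [0.5353, 0.1094, 0.2138]
orientation: [-0.01, -0.035, 0.999, 0.004]
wrist_force: [-1.9, -0.7, 5.5]
finger_gap: 0.0108
clock: 8.27
tcp_pos: [0.5354, 0.1094, 0.2137]
orientation: [-0.01, -0.035, 0.999, 0.004]
wrist_force: [-2.2, -0.7, 6.1]
finger_gap: 0.0107
[ 0.00097446 -0.03532872  0.21372504] [-2.23886018 -0.704611    6.10927873] [-0.01541197  0.60063717  0.01453341]
```

The 12 mm plate is blocked at the cheek top (foot z≈0.1375, 6 N), so neither 12 nor 15 fits. Returning it to its slot.

```bash
python3 -m inch '[[[0,0,-0.03],0],[[0.01,0,-0.06],0],[[0.05,0.003,-0.06],0],[[0.09,0.006,-0.06],0],[[0.13,0.009,-0.06],0]]'
python3 -m inch '[[[0.006,-0.035,0],1.4],[[0.009,-0.075,0],1.4],[[0.011,-0.115,0],1.4],[[0.013,-0.155,0],1.4],[[0.015,-0.195,0],1.4]]'
python3 -m inch '[[[0.002,-0.04,0],0],[[0.003,-0.08,0],0],[[0.005,-0.12,0],0],[[0.007,-0.15,0],0],[[0.007,-0.15,0],0]]'
python3 -m inch '[[[0,0,0],0],[[0,0,0],0]]'
python3 -c "
from h import *;s=env.get_state();print(s['tcp_pos'],s['orientation'],s['wrist_force'])"
```

```text
clock: 8.68
tcp_pos: [0.4054, 0.1087, 0.2761]
orientation: [-0.009, -0.035, 0.999, 0.004]
wrist_force: [-0.7, 0.3, -0.3]
finger_gap: 0.0103
clock: 9.1
tcp_pos: [0.4037, -0.0883, 0.2747]
orientation: [-0.009, -0.023, 1.0, 0.004]
wrist_force: [1.8, -0.2, -1.6]
finger_gap: 0.0109
clock: 9.52
tcp_pos: [0.4036, -0.2438, 0.2727]
orientation: [-0.009, -0.02, 1.0, 0.003]
wrist_force: [1.0, -0.6, 0.1]
finger_gap: 0.0108
clock: 9.68
tcp_pos: [0.4034, -0.2441, 0.2721]
orientation: [-0.009, -0.02, 1.0, 0.003]
wrist_force: [-0.1, -0.7, -0.4]
finger_gap: 0.0108
[ 0.40339134 -0.244065    0.27211254] [-0.00928132 -0.0196977   0.9997579   0.00316153] [-0.06302893 -0.6550883  -0.39879804]
```

```bash
python3 -m inch '[[[0,0.001,0.04],-0.3],[[0,0.001,0.08],-0.3],[[0,0.001,0.11],-0.3],[[0,0.001,0.12],-0.3],[[0,0.001,0.12],-0.3]]'
python3 -c "
from h import *;s=env.get_state();print(s['tcp_pos'],s['orientation'],s['wrist_force'])"
```

```text
clock: 10.1
tcp_pos: [0.3996, -0.2397, 0.1499]
orientation: [-0.011, -0.023, 1.0, 0.005]
wrist_force: [-0.4, 1.0, -0.3]
finger_gap: 0.0109
[ 0.39955059 -0.23965873  0.14992183] [-0.01134031 -0.02324616  0.99965219  0.00514977] [-0.40596579  0.9853547  -0.33376904]
```

```bash
python3 -m inch '[[[-0.0023,-0.003,0.01],0],[[-0.0023,-0.003,0.03],0],[[-0.0023,-0.003,0.05],0],[[-0.0023,-0.003,0.058],0],[[-0.0023,-0.003,0.058],0]]'
python3 -m inch '[[[0,0,0.003],0],[[0,0,0.006],0],[[0,0,0.006],0]]'
python3 -c "
from h import *;s=env.get_state();print(s['tcp_pos'],s['orientation'],s['wrist_force'])"
```

```text
clock: 10.52
tcp_pos: [0.4006, -0.2416, 0.0914]
orientation: [-0.012, -0.023, 1.0, 0.006]
wrist_force: [-0.2, -0.7, -0.5]
finger_gap: 0.0106
clock: 10.77
tcp_pos: [0.401, -0.2419, 0.086]
orientation: [-0.011, -0.024, 1.0, 0.005]
wrist_force: [-0.2, 0.0, -1.2]
finger_gap: 0.0106
[ 0.40101206 -0.24194058  0.08604228] [-0.01125771 -0.0235312   0.99964681  0.00507988] [-0.23702261  0.04623965 -1.198307  ]
```

```bash
python3 -m inch '[[[0,0,0.0018],0],[[0,0,0.0018],0]]'
python3 -m inch '[[[0,0,0],0],[[0,0,0],0],[[0,0,0],0],[[0,0,0],0]]' 0.65
python3 -m inch '[[[0,0,-0.01],0],[[0,0,-0.05],0],[[0,0,-0.09],0],[[0,0.01,-0.13],0],[[0.0,0.048,-0.14],0]]'
python3 -m inch '[[[0,0,0],0],[[0,0,0],0]]'
python3 - <<'E'
from h import *
s=env.get_state();print(s['tcp_pos'],s['orientation'],s['joint_pos'])
c=cam("wrist");P=cloud(c);z=P[...,2];x=P[...,0];y=P[...,1]
t=(abs(z-.116)<.005)&(x<.47)&(abs(y+.24)<.1)
k,l,st,ce=cv2.connectedComponentsWithStats(t.astype(np.uint8))
for i in range(1,k):
    if st[i,4]>20: q=P[l==i][:,:2].astype(np.float32);print("tab",len(q),cv2.minAreaRect(q),np.median(P[l==i][:,2]))
E
```

```text
clock: 10.93
tcp_pos: [0.4014, -0.2423, 0.0847]
orientation: [-0.011, -0.024, 1.0, 0.005]
wrist_force: [-0.5, 1.2, -1.1]
finger_gap: 0.0106
clock: 11.27
tcp_pos: [0.4015, -0.2424, 0.0849]
orientation: [-0.011, -0.024, 1.0, 0.005]
wrist_force: [0.1, -0.1, 0.5]
finger_gap: 0.0298
clock: 11.68
tcp_pos: [0.4058, -0.2006, 0.2321]
orientation: [-0.006, -0.021, 1.0, 0.0]
wrist_force: [2.2, -0.6, 0.3]
finger_gap: 0.03
clock: 11.85
tcp_pos: [0.407, -0.2004, 0.235]
orientation: [-0.004, -0.022, 1.0, -0.001]
wrist_force: [0.2, -1.6, 0.5]
finger_gap: 0.0298
[ 0.40699901 -0.20039387  0.23499627] [-0.00395808 -0.02229989  0.99974253 -0.00138413] [-0.6300881   0.08191275 -0.23375554  1.25973801 -0.00700555 -0.67467583]
tab 547 ((0.4019092917442322, -0.28896552324295044), (0.02218487858772278, 0.016069745644927025), 3.102351427078247) 0.1152044906498183
tab 293 ((0.39774397015571594, -0.19294323027133942), (0.021373996511101723, 0.008279203437268734), 2.7703771591186523) 0.1151864530485035
tab 400 ((0.40071341395378113, -0.24109101295471191), (0.022273428738117218, 0.012056647799909115), 2.6324987411499023) 0.11516373817948525
```

```bash
python3 -m inch '[[[0.009,0.006,0.02],0],[[0.009,0.006,0.05],0],[[0.009,0.006,0.08],0],[[0.009,0.006,0.10],0],[[0.009,0.006,0.10],0]]'
python3 -m inch '[[[0,0,0],0]]'
python3 -c "
from h import *;s=env.get_state();print(s['tcp_pos'],s['orientation'],s['wrist_force'])"
```

```text
clock: 12.32
tcp_pos: [0.3926, -0.1933, 0.1287]
orientation: [-0.009, -0.021, 1.0, 0.002]
wrist_force: [-0.5, 1.1, -0.3]
finger_gap: 0.0296
clock: 12.4
tcp_pos: [0.392, -0.1933, 0.128]
orientation: [-0.01, -0.021, 1.0, 0.003]
wrist_force: [-0.1, -0.1, 0.1]
finger_gap: 0.0297
[ 0.39195539 -0.1933293   0.12804448] [-0.00986224 -0.0210646   0.99972493  0.0030153 ] [-0.12401053 -0.13211682  0.09228965]
```

```bash
python3 -m inch '[[[-0.0067,0,0.012],0],[[-0.0067,0,0.024],0],[[-0.0067,0,0.035],0],[[-0.0067,0,0.042],0],[[-0.0067,0,0.042],0]]'
python3 -m inch '[[[0,0,0],-0.1],[[0,0,0],-0.1]]'
python3 -c "
from h import *;s=env.get_state();print(s['tcp_pos'],s['orientation'],s['wrist_force'])"
```

```text
clock: 12.82
tcp_pos: [0.3974, -0.1928, 0.0854]
orientation: [-0.01, -0.021, 1.0, 0.003]
wrist_force: [-0.7, 1.0, 0.1]
finger_gap: 0.0301
clock: 12.98
tcp_pos: [0.3979, -0.1933, 0.0863]
orientation: [-0.01, -0.022, 1.0, 0.003]
wrist_force: [0.4, -0.5, 0.8]
finger_gap: 0.0298
[ 0.39785907 -0.19331871  0.08626415] [-0.01007032 -0.02167277  0.99970953  0.00312077] [ 0.42606139 -0.51899577  0.75205567]
```

```bash
python3 -m inch '[[[0,0,0.002],0],[[0,0,0.002],0]]'
python3 -m inch '[[[0,0,0],0],[[0,0,0],0],[[0,0,0],0],[[0,0,0],0],[[0,0,0],0]]' 1 100
python3 -c "
from h import *;s=env.get_state();print(s['tcp_pos'],s['orientation'],s['wrist_force'])"
python3 -m inch '[[[0,0,-0.02],0],[[0,0,-0.06],0],[[0,0,-0.10],0],[[0,0,-0.14],0],[[0,0,-0.18],-1.4]]'
python3 -m inch '[[[-0.001,0.04,-0.01],0],[[-0.003,0.08,-0.01],0],[[-0.005,0.12,-0.01],0],[[-0.007,0.16,-0.01],0],[[-0.02,0.19,-0.01],0]]'
python3 -m inch '[[[-0.03,0.025,0],0],[[-0.06,0.05,0],0],[[-0.09,0.075,0],0],[[-0.12,0.095,0],0],[[-0.12,0.095,0],0]]'
python3 -m inch '[[[0,0,0],0],[[0,0,0],0]]'
python3 -c "
from h import *;s=env.get_state();print(s['tcp_pos'],s['orientation'],to_s(s['tcp_pos']),s['wrist_force'])"
```

```text
clock: 13.15
tcp_pos: [0.3983, -0.1936, 0.0848]
orientation: [-0.01, -0.022, 1.0, 0.003]
wrist_force: [0.1, -0.2, -0.8]
finger_gap: 0.0301
clock: 13.57
tcp_pos: [0.3987, -0.194, 0.0854]
orientation: [-0.009, -0.022, 1.0, 0.002]
wrist_force: [-0.2, -1.0, 5.1]
finger_gap: 0.0077
[ 0.39873241 -0.19399232  0.08536994] [-0.0090561  -0.02167142  0.99972139  0.00234024] [-0.17429134 -0.9811652   5.0590093 ]
clock: 13.98
tcp_pos: [0.4014, -0.1943, 0.2668]
orientation: [-0.009, -0.034, 0.999, 0.003]
wrist_force: [0.5, -0.1, -0.8]
finger_gap: 0.0074
clock: 14.4
tcp_pos: [0.4063, -0.0009, 0.2778]
orientation: [-0.01, -0.034, 0.999, 0.003]
wrist_force: [-0.4, -0.4, -0.6]
finger_gap: 0.0077
clock: 14.82
tcp_pos: [0.5234, 0.1056, 0.2736]
orientation: [-0.01, -0.036, 0.999, 0.004]
wrist_force: [-1.1, -1.1, -0.3]
finger_gap: 0.0078
clock: 14.98
tcp_pos: [0.5231, 0.1059, 0.2723]
orientation: [-0.011, -0.037, 0.999, 0.004]
wrist_force: [0.1, -0.4, -1.2]
finger_gap: 0.0074
[0.52305956 0.10590306 0.27229965] [-0.01139977 -0.03651626  0.99926093  0.00376726] [-0.01158488 -0.03798915  0.27229965] [ 0.10176904 -0.40432785 -1.20824428]
```

```bash
python3 -m inch '[[[0,0,-0.041],0],[[0,0,-0.08],0]]'
python3 -m inch '[[[0,0,0],0],[[0,0,0],0],[[0,0,0],0]]'
python3 -c "
from h import *;s=env.get_state();print(s['tcp_pos'],s['orientation'],to_s(s['tcp_pos']),s['wrist_force'])"
```

```text
clock: 15.15
tcp_pos: [0.5211, 0.1044, 0.3497]
orientation: [-0.017, -0.036, 0.999, 0.004]
wrist_force: [1.6, -0.8, 0.9]
finger_gap: 0.0075
clock: 15.4
tcp_pos: [0.5205, 0.1036, 0.35]
orientation: [-0.016, -0.035, 0.999, 0.004]
wrist_force: [-0.8, 0.2, -0.6]
finger_gap: 0.0076
[0.52049088 0.10359303 0.34998382] [-0.01623356 -0.03532787  0.99923726  0.00364863] [-0.01430659 -0.04011675  0.34998382] [-0.76683546  0.24276613 -0.64751331]
```

```bash
python3 -m inch '[[[-0.006,0.002,0.041],0],[[-0.012,0.004,0.08],0]]'
python3 -m inch '[[[0,0,0],0],[[0,0,0],0],[[0,0,0],0]]'
python3 -c "
from h import *;s=env.get_state();print(s['tcp_pos'],s['orientation'],to_s(s['tcp_pos']),s['wrist_force'])"
```

```text
clock: 15.57
tcp_pos: [0.5302, 0.1083, 0.27]
orientation: [-0.014, -0.035, 0.999, 0.004]
wrist_force: [0.9, 0.2, -1.5]
finger_gap: 0.0076
clock: 15.82
tcp_pos: [0.5301, 0.108, 0.2714]
orientation: [-0.014, -0.035, 0.999, 0.004]
wrist_force: [-0.3, -0.2, 0.1]
finger_gap: 0.0074
[0.53014738 0.10796668 0.27135239] [-0.01350318 -0.0345294   0.99930591  0.00361817] [-0.00437174 -0.03641868  0.27135239] [-0.31770699 -0.24928097  0.06023393]
```

```bash
python3 -m inch '[[[-0.006,0,0.015],0],[[-0.006,0,0.03],0],[[-0.006,0,0.042],0],[[-0.006,0,0.042],0],[[-0.006,0,0.042],0]]'
python3 -m inch '[[[0,0,0],0],[[0,0,0],0]]'
python3 - <<'E'
from h import *
s=env.get_state();print(s['tcp_pos'],s['orientation'],to_s(s['tcp_pos']),s['wrist_force'])
c=cam("wrist");S=to_s(cloud(c));import pickle;pickle.dump(c,open("w5.pkl","wb"))
save(c,"w5.png",(170,120,400,300),3.3)
E
```

```text
clock: 16.23
tcp_pos: [0.536, 0.1086, 0.2314]
orientation: [-0.012, -0.034, 0.999, 0.004]
wrist_force: [0.6, 0.2, -0.5]
finger_gap: 0.0076
clock: 16.4
tcp_pos: [0.5374, 0.1086, 0.2339]
orientation: [-0.01, -0.034, 0.999, 0.004]
wrist_force: [0.1, 0.4, -0.7]
finger_gap: 0.0078
[0.53735852 0.10855227 0.23389874] [-0.00997858 -0.03440834  0.99935137  0.00365228] [ 0.00286261 -0.03633122  0.23389874] [ 0.09494996  0.35751065 -0.65479291]
```

View pics/w5.png

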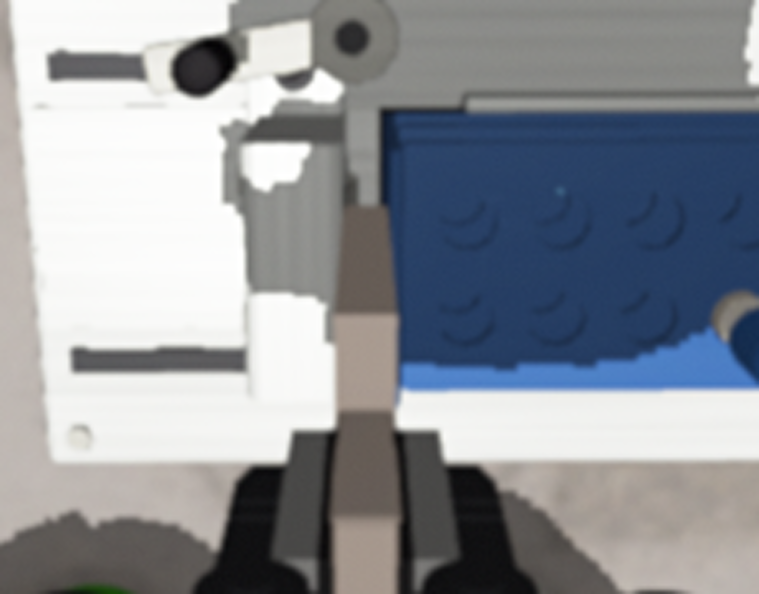

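The plate's foot edge (343–388 at row 210) sits right above the gap (346–383). I'll check numerically in the same frame.

```bash
python3 - <<'E'
from h import *
import pickle
c=pickle.load(open("w5.pkl","rb"));S=to_s(cloud(c));im=c["image"]
for v in (160,170,176,180,186,192,200,210):
    r=S[v,268:294]; print(v,"x%.0f"%(r[12,0]*1000)," ".join("%.1f/%.0f"%(p[1]*1000,p[2]*1000) for p in r))
E
```

```text
160 x-25 -44.8/117 -44.0/118 -43.3/117 -42.5/117 -41.7/116 -40.9/116 -40.1/118 -39.7/72 -38.8/72 -37.8/72 -36.9/71 -36.0/73 -35.1/72 -34.2/73 -33.2/72 -32.3/72 -31.4/70 -30.5/72 -29.9/86 -29.8/114 -29.0/115 -28.2/114 -27.5/115 -26.1/100 -25.3/101 -24.5/102
170 x-15 -44.5/133 -43.8/132 -43.0/132 -42.2/132 -41.5/130 -40.8/130 -40.1/128 -39.7/73 -38.8/72 -37.9/71 -36.9/73 -36.0/72 -35.1/71 -34.2/72 -33.2/71 -32.3/72 -31.3/71 -30.5/73 -29.9/88 -29.9/119 -29.7/138 -29.0/137 -28.3/138 -27.6/139 -26.4/128 -25.6/127
176 x-9 -44.5/132 -43.8/132 -43.0/132 -42.3/131 -41.6/130 -40.8/130 -40.1/129 -39.4/116 -38.6/115 -37.8/110 -37.0/105 -36.0/72 -35.1/71 -34.2/71 -33.2/72 -32.3/71 -31.3/70 -30.4/71 -29.9/89 -30.0/121 -29.7/137 -29.0/138 -28.2/138 -27.5/138 -26.3/126 -25.5/127
180 x-6 -44.6/132 -43.8/133 -43.1/131 -42.3/131 -41.6/131 -40.8/130 -40.1/130 -39.4/118 -38.6/114 -37.8/108 -37.0/106 -36.0/73 -35.1/72 -34.2/73 -33.2/71 -32.3/72 -31.3/71 -30.4/72 -29.9/89 -29.9/121 -29.7/137 -29.0/138 -28.2/137 -27.5/139 -26.2/126 -25.5/127
186 x-22 -44.6/133 -43.9/132 -43.1/132 -42.4/131 -41.6/131 -40.9/1
[... 309 characters left out ...]
87 -37.1/186 -36.5/187 -35.9/186 -35.4/187 -34.8/188 -34.2/186 -33.6/187 -33.0/187 -32.4/187 -31.8/186 -31.2/186 -28.9/138 -28.1/137 -27.4/138 -26.2/127 -25.4/127
200 x-22 -44.7/134 -44.0/131 -43.3/131 -42.5/131 -41.7/132 -39.9/205 -39.3/206 -38.8/205 -38.3/204 -37.7/205 -37.2/205 -36.6/205 -36.1/203 -35.5/204 -35.0/205 -34.5/205 -33.9/204 -33.4/205 -32.8/204 -32.3/205 -31.7/204 -28.9/139 -28.1/138 -27.3/137 -26.1/127 -25.3/126
210 x-23 -44.8/132 -44.1/132 -43.3/133 -42.5/132 -40.1/224 -39.6/223 -39.1/224 -38.7/223 -38.2/223 -37.7/223 -37.2/223 -36.7/223 -36.2/224 -35.7/222 -35.2/222 -34.8/224 -34.3/224 -33.8/223 -33.3/223 -32.8/223 -32.4/224 -31.8/223 -28.1/139 -27.3/138 -26.0/127 -25.2/126
```

```bash
python3 -m inch '[[[0.0015,0.0003,0.006],0],[[0.0015,0.0003,0.012],0],[[0.0015,0.0003,0.014],0],[[0.0015,0.0003,0.014],0]]'
python3 -c "
from h import *;s=env.get_state();print(s['tcp_pos'],s['orientation'],to_s(s['tcp_pos']),s['wrist_force'])"
```

```text
clock: 16.78
tcp_pos: [0.5346, 0.1088, 0.2184]
orientation: [-0.011, -0.034, 0.999, 0.004]
wrist_force: [0.1, 0.4, -0.8]
finger_gap: 0.0069
[0.53456572 0.10884753 0.21837684] [-0.01129795 -0.0344634   0.99933553  0.00362417] [ 9.67817568e-05 -3.58442882e-02  2.18376835e-01] [ 0.11822569  0.43794863 -0.84625361]
```

```bash
python3 -m inch '[[[0,0,0.002],0],[[0,0,0.004],0],[[0,-0.0001,0.006],0],[[0,-0.0001,0.006],0]]'
python3 -m inch '[[[0,0,0.002],0],[[0,0,0.003],0],[[0,0,0.003],0]]'
python3 -c "
from h import *;s=env.get_state();print(s['tcp_pos'],s['orientation'],to_s(s['tcp_pos']),s['wrist_force'],s['ft_torque'])"
```

```text
clock: 17.12
tcp_pos: [0.5342, 0.1088, 0.2118]
orientation: [-0.012, -0.034, 0.999, 0.004]
wrist_force: [-0.7, -0.1, -0.1]
finger_gap: 0.0075
clock: 17.37
tcp_pos: [0.534, 0.1088, 0.2085]
orientation: [-0.012, -0.034, 0.999, 0.004]
wrist_force: [-0.1, 0.6, 0.1]
finger_gap: 0.0073
[0.53399337 0.10879268 0.20853976] [-0.01191301 -0.03443455  0.99932935  0.00363272] [-0.00047798 -0.03585958  0.20853976] [-0.07096893  0.58205897  0.10476275] [-0.02945628 -0.03277725  0.03302717]
```

It has entered the gap with no force. Continuing gently.

```bash
python3 -m inch '[[[-0.0002,0,0.002],0],[[-0.0002,0,0.004],0],[[-0.0003,-0.0001,0.006],0],[[-0.0003,-0.0001,0.008],0],[[-0.0003,-0.0001,0.008],0]]'
python3 -m inch '[[[-0.0002,0,0.002],0],[[-0.0002,0,0.004],0],[[-0.0003,-0.0001,0.006],0],[[-0.0003,-0.0001,0.008],0],[[-0.0003,-0.0001,0.008],0]]'
python3 -c "
from h import *;s=env.get_state();print(s['tcp_pos'],s['orientation'],to_s(s['tcp_pos']),s['wrist_force'],s['ft_torque'])"
```

```text
clock: 17.78
tcp_pos: [0.5338, 0.1087, 0.1999]
orientation: [-0.012, -0.034, 0.999, 0.004]
wrist_force: [0.7, 0.6, 0.2]
finger_gap: 0.0071
clock: 18.2
tcp_pos: [0.5338, 0.109, 0.1916]
orientation: [-0.012, -0.035, 0.999, 0.004]
wrist_force: [0.3, 1.9, -1.5]
finger_gap: 0.0072
[0.53380858 0.1089554  0.19156604] [-0.01248966 -0.03450615  0.99931876  0.00391837] [-0.00065113 -0.03568451  0.19156604] [ 0.32659028  1.86591166 -1.52636047] [ 0.28779238 -0.02884771  0.04836717]
```

```bash
python3 -m inch '[[[-0.0003,0,0.002],0],[[-0.0003,0,0.004],0],[[-0.0004,-0.0001,0.006],0],[[-0.0004,-0.0001,0.008],0],[[-0.0005,-0.0001,0.010],0]]'
python3 -m inch '[[[-0.0003,0,0.002],0],[[-0.0003,-0.0001,0.004],0],[[-0.0004,-0.0002,0.006],0],[[-0.0004,-0.0002,0.008],0],[[-0.0005,-0.0002,0.010],0]]'
python3 -c "
from h import *;s=env.get_state();print(s['tcp_pos'],s['orientation'],to_s(s['tcp_pos']),s['wrist_force'],s['ft_torque'])"
```

```text
clock: 18.62
tcp_pos: [0.5344, 0.1091, 0.1818]
orientation: [-0.012, -0.035, 0.999, 0.004]
wrist_force: [0.4, 1.8, 4.0]
finger_gap: 0.0075
clock: 19.03
tcp_pos: [0.5347, 0.1091, 0.1716]
orientation: [-0.012, -0.035, 0.999, 0.004]
wrist_force: [0.5, 1.0, 3.7]
finger_gap: 0.0074
[0.53468045 0.10907294 0.17155005] [-0.01197576 -0.03454734  0.99932264  0.00416099] [ 0.00022677 -0.03562731  0.17155005] [0.54016394 1.00737736 3.67378512] [ 0.4018825  -0.0230621   0.03928151]
```

```bash
python3 -m inch '[[[-0.0001,0,0.002],0],[[-0.0001,0,0.004],0],[[-0.0002,0,0.006],0],[[-0.0002,0,0.008],0],[[-0.0002,0,0.010],0]]'
python3 -m inch '[[[0,0,0.002],0],[[0,0,0.004],0],[[0,0,0.006],0],[[0,0,0.006],0]]'
python3 -c "
from h import *;s=env.get_state();print(s['tcp_pos'],s['orientation'],to_s(s['tcp_pos']),s['wrist_force'],s['ft_torque'])"
```

```text
clock: 19.45
tcp_pos: [0.5347, 0.1091, 0.1613]
orientation: [-0.012, -0.035, 0.999, 0.004]
wrist_force: [-0.9, 1.7, 3.8]
finger_gap: 0.0076
clock: 19.78
tcp_pos: [0.5344, 0.1092, 0.1548]
orientation: [-0.012, -0.035, 0.999, 0.004]
wrist_force: [0.3, 2.3, -0.1]
finger_gap: 0.0074
[0.53439725 0.10923708 0.15478329] [-0.01217029 -0.03454796  0.99932016  0.00418697] [-4.44531441e-05 -3.54440549e-02  1.54783286e-01] [ 0.33953258  2.34205445 -0.10031895] [ 0.59678106 -0.21728471  0.02422083]
```

```bash
python3 -m inch '[[[0,0,0.001],0],[[0,0,0.002],0],[[0,0,0.003],0],[[0,0,0.003],0]]'
python3 -m inch '[[[0,0,0.001],0],[[0,0,0.002],0],[[0,0,0.002],0]]'
python3 -c "
from h import *;s=env.get_state();print(s['tcp_pos'],s['orientation'],to_s(s['tcp_pos']),s['wrist_force'],s['ft_torque'])"
```

```text
clock: 20.12
tcp_pos: [0.5343, 0.1093, 0.1516]
orientation: [-0.012, -0.035, 0.999, 0.004]
wrist_force: [-1.5, 2.1, 2.5]
finger_gap: 0.0081
clock: 20.37
tcp_pos: [0.5342, 0.1093, 0.1495]
orientation: [-0.012, -0.035, 0.999, 0.004]
wrist_force: [0.0, 1.3, 2.6]
finger_gap: 0.0077
[0.53417864 0.10930333 0.14949186] [-0.01225503 -0.034548    0.99931902  0.00421186] [-0.00025798 -0.03536291  0.14949186] [0.01067051 1.25882492 2.61550053] [ 0.3693432  -0.17155288  0.0049576 ]
```

```bash
python3 -m inch '[[[0,0,0.0006],0],[[0,0,0.0006],0],[[0,0,0.0006],0]]'
python3 -m inch '[[[0,0,0.0006],0],[[0,0,0.0006],0],[[0,0,0.0006],0]]'
```

```text
clock: 20.62
tcp_pos: [0.5343, 0.1093, 0.1495]
orientation: [-0.012, -0.035, 0.999, 0.004]
wrist_force: [-0.5, 1.4, 7.1]
finger_gap: 0.0076
clock: 20.87
tcp_pos: [0.5342, 0.1093, 0.1495]
orientation: [-0.012, -0.035, 0.999, 0.004]
wrist_force: [-1.7, 1.4, 6.5]
finger_gap: 0.0076
```

Landed (z stopped at 0.1495, force rose to 7 N). Releasing and rising to look.

```bash
python3 -m inch '[[[0,0,0],0],[[0,0,0],0],[[0,0,0],0],[[0,0,0],0]]' 0.65
python3 -m inch '[[[0,0,-0.015],0],[[0,0,-0.04],0],[[0,0,-0.07],0],[[0,0,-0.10],0],[[0,0,-0.10],0]]'
python3 -m inch '[[[0,0,0],0],[[0,0,0],0]]'
python3 - <<'E'
from h import *
s=env.get_state();print(s['tcp_pos'],s['orientation'],to_s(s['tcp_pos']),s['wrist_force'])
c=cam("wrist");S=to_s(cloud(c));import pickle;pickle.dump(c,open("w6.pkl","wb"))
save(c,"w6.png",(130,60,430,300),2.6)
z=S[...,2]
for n,z0 in(("tab",.180),("shoulder",.146),("rackcheek",.138),("knob",.181)):
    m=(abs(z-z0)<.0045)&(abs(S[...,0])<.07)&(S[...,1]<-.024)&(S[...,1]>-.09)
    k,l,st,ce=cv2.connectedComponentsWithStats(m.astype(np.uint8))
    for i in range(1,k):
        if st[i,4]>15: q=S[l==i];print(n,len(q),cv2.minAreaRect((q[:,:2]*1000).astype(np.float32)),np.median(q[:,2]).round(4))
m=(z>.172)&(z<.19)&(S[...,1]<-.045)&(S[...,0]<-.02)&(S[...,0]>-.1)&(S[...,1]>-.1);print("knob",S[m].mean(0),m.sum())
E
```

```text
clock: 21.2
tcp_pos: [0.5339, 0.1091, 0.1489]
orientation: [-0.012, -0.034, 0.999, 0.004]
wrist_force: [-0.8, -0.0, 0.3]
finger_gap: 0.0296
clock: 21.62
tcp_pos: [0.539, 0.1083, 0.2547]
orientation: [-0.008, -0.034, 0.999, 0.004]
wrist_force: [0.8, 1.2, 0.7]
finger_gap: 0.0299
clock: 21.78
tcp_pos: [0.5395, 0.1082, 0.2551]
orientation: [-0.007, -0.034, 0.999, 0.004]
wrist_force: [-0.4, 0.3, -0.0]
finger_gap: 0.0301
[0.5394622  0.10821468 0.25510024] [-0.00712644 -0.03436421  0.99937672  0.00380711] [ 0.00493804 -0.03681293  0.25510024] [-0.35041847  0.33745499 -0.00973179]
tab 191 ((-51.69034957885742, -65.4272232055664), (9.251384735107422, 9.566093444824219), 24.29283332824707) 0.1806
tab 395 ((-0.9505443572998047, -34.17936325073242), (21.501455307006836, 8.422486305236816), 0.27949702739715576) 0.1793
shoulder 240 ((-18.06139373779297, -33.99795913696289), (8.544523239135742, 15.398093223571777), 89.78073120117188) 0.1461
shoulder 37 ((22.978132247924805, -34.01200485229492), (9.156622886657715, 2.7316555976867676), 83.9573974609375) 0.146
rackcheek 214 ((-0.5469036102294922, -32.450870513916016), (60.75157928466797, 11.09815788269043), 0.5623680353164673) 0.1377
knob 188 ((-51.7299690246582, -65.50838470458984), (9.416055679321289, 9.327859878540039), 61.57339096069336) 0.1806
knob 387 ((-0.9505443572998047, -34.17936325073242), (21.501455307006836, 8.422486305236816), 0.27949702739715576) 0.1794
knob [-0.05192169 -0.06515787  0.18027776] 199
```

View pics/w6.png

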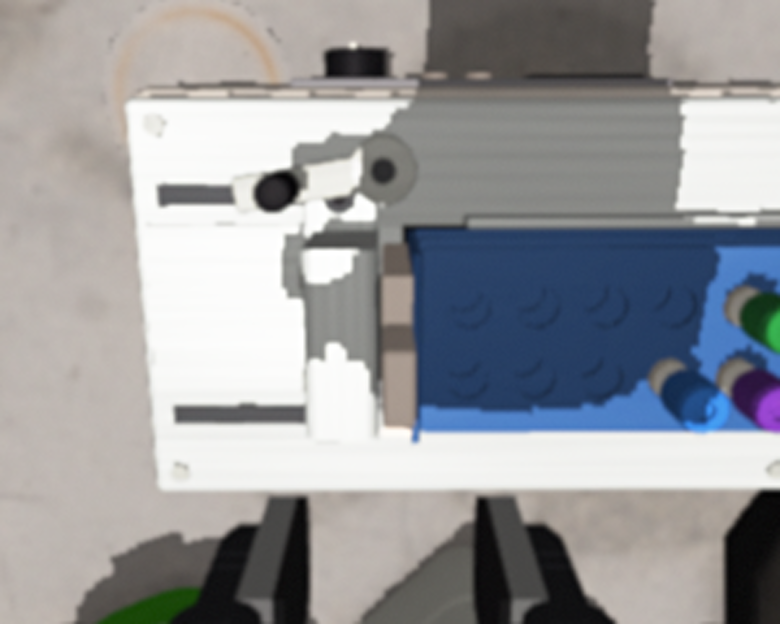

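The plate is home: shoulders at 0.146, tab top ≈0.180, centred within ~1 mm, yaw 0.3°. Knob is at (272,190) in the crop. Now to the keeper.

```bash
python3 -m inch '[[[0.02,-0.01,0],0],[[0.04,-0.02,0],0],[[0.0565,-0.029,0],0],[[0.0565,-0.029,0.02],0],[[0.0565,-0.029,0.03],0]]' 0.77
python3 -m inch '[[[0,0,0.01],0],[[0,0,0.02],0],[[0,0,0.02],0],[[0,0,0.02],0]]'
python3 - <<'E'
from h import *
import pickle
s=env.get_state();print(s['tcp_pos'],s['orientation'],to_s(s['tcp_pos']),s['wrist_force'])
S=to_s(cloud(pickle.load(open("w6.pkl","rb"))))
m=(abs(S[...,0]+.056)<.012)&(abs(S[...,1]+.0385)<.012)
print(np.percentile(S[m][:,2],[5,50,90,99,100]))
E
```

```text
clock: 22.25
tcp_pos: [0.4822, 0.0752, 0.2227]
orientation: [-0.009, -0.034, 0.999, 0.004]
wrist_force: [-0.5, 0.3, -1.0]
finger_gap: 0.0196
clock: 22.58
tcp_pos: [0.4813, 0.0755, 0.2015]
orientation: [-0.011, -0.034, 0.999, 0.004]
wrist_force: [0.5, -0.5, -0.1]
finger_gap: 0.0196
[0.48127657 0.07554482 0.20153012] [-0.01072217 -0.03406033  0.99935446  0.0039489 ] [-0.05535987 -0.06539701  0.20153012] [ 0.54544577 -0.48645855 -0.10084819]
[0.07002149 0.39869829 0.39869829 0.39869829 0.39869829]
```

```bash
python3 -m inch '[[[-0.0046,-0.0005,0.008],0],[[-0.0046,-0.0005,0.018],0],[[-0.0046,-0.0005,0.028],0],[[-0.0046,-0.0005,0.035],0],[[-0.0046,-0.0005,0.035],0]]'
python3 -m inch '[[[0,0,0],0],[[0,0,0],0],[[0,0,0],0],[[0,0,0],0]]' 1 25
python3 -c "
from h import *;s=env.get_state();print(s['tcp_pos'],s['orientation'],to_s(s['tcp_pos']),s['wrist_force'])"
```

```text
clock: 23.0
tcp_pos: [0.4838, 0.0756, 0.1643]
orientation: [-0.012, -0.034, 0.999, 0.004]
wrist_force: [-0.4, -0.4, -0.1]
finger_gap: 0.0195
clock: 23.33
tcp_pos: [0.4837, 0.0753, 0.1643]
orientation: [-0.013, -0.034, 0.999, 0.004]
wrist_force: [-0.0, -3.0, -3.4]
finger_gap: 0.0088
[0.48370166 0.07526167 0.16427281] [-0.01258904 -0.03393161  0.99933825  0.00363601] [-0.05296005 -0.06584654  0.16427281] [-0.0293447  -2.98062311 -3.36421735]
```

```bash
python3 -m inch '[[[-0.004,0.001,0],0],[[-0.008,0.0025,0],0],[[-0.0115,0.0045,0],0],[[-0.0147,0.0071,0],0],[[-0.0147,0.0071,0],0]]'
python3 -c "
from h import *;s=env.get_state();print(to_s(s['tcp_pos']),s['wrist_force'],s['finger_gap'])"
```

```text
clock: 23.75
tcp_pos: [0.499, 0.0824, 0.1643]
orientation: [-0.012, -0.034, 0.999, 0.002]
wrist_force: [1.6, -5.4, -1.8]
finger_gap: 0.0086
[-0.03721568 -0.05974208  0.1643133 ] [ 1.60883457 -5.38755282 -1.78603088] 0.008576552250941187
```

```bash
python3 -m inch '[[[-0.003,0.003,0],0],[[-0.0053,0.006,0],0],[[-0.007,0.009,0],0],[[-0.0083,0.012,0],0],[[-0.0083,0.012,0],0]]'
python3 -m inch '[[[-0.0008,0.003,0],0],[[-0.0012,0.0055,0],0],[[-0.0013,0.0085,0],0],[[-0.0013,0.0095,0],0],[[-0.0013,0.0095,0],0]]'
python3 -c "
from h import *;s=env.get_state();print(to_s(s['tcp_pos']),s['wrist_force'],s['finger_gap'])"
```

```text
clock: 24.17
tcp_pos: [0.5085, 0.0941, 0.1644]
orientation: [-0.01, -0.033, 0.999, 0.001]
wrist_force: [4.2, -5.2, -4.1]
finger_gap: 0.0084
clock: 24.58
tcp_pos: [0.5112, 0.1024, 0.1645]
orientation: [-0.009, -0.033, 0.999, -0.001]
wrist_force: [3.5, -6.3, -4.9]
finger_gap: 0.0083
[-0.0236878  -0.04068437  0.16446805] [ 3.54305065 -6.28698112 -4.91341633] 0.008313609807324318
```

```bash
python3 -m inch '[[[0.002,0.001,0],0],[[0.004,0.002,0],0],[[0.004,0.003,0],0],[[0.004,0.004,0],0],[[0.004,0.004,0],0]]'
python3 -c "
from h import *;s=env.get_state();print(to_s(s['tcp_pos']),s['wrist_force'],s['finger_gap'],s['orientation'])"
```

```text
clock: 25.0
tcp_pos: [0.5104, 0.1049, 0.1648]
orientation: [-0.006, -0.033, 0.999, -0.002]
wrist_force: [7.8, -6.1, -7.5]
finger_gap: 0.0086
[-0.02428755 -0.0381417   0.16479456] [ 7.76106403 -6.06507626 -7.45373903] 0.008630836303210421 [-0.00586966 -0.03279781  0.99944282 -0.00197731]
```

```bash
python3 -m inch '[[[0,0,0],0],[[0,0,0],0],[[0,0,0],0]]' 0.77
python3 -m inch '[[[0.003,0,-0.02],0],[[0.003,0,-0.05],0],[[0.003,0,-0.09],0],[[0.003,0,-0.09],0],[[0.003,0,-0.09],0]]'
python3 - <<'E'
from h import *
s=env.get_state();print(s['tcp_pos'],s['orientation'],to_s(s['tcp_pos']),s['wrist_force'])
c=cam("wrist");S=to_s(cloud(c));import pickle;pickle.dump(c,open("w7.pkl","wb"))
save(c,"w7.png",(130,60,430,300),2.6)
z=S[...,2]
for n,z0 in(("high",.180),("arm",.155),("shoulder",.146),("rackcheek",.138)):
    m=(abs(z-z0)<.0045)&(abs(S[...,0])<.07)&(S[...,1]<-.024)&(S[...,1]>-.09)
    k,l,st,ce=cv2.connectedComponentsWithStats(m.astype(np.uint8))
    for i in range(1,k):
        if st[i,4]>15: q=S[l==i];print(n,len(q),cv2.minAreaRect((q[:,:2]*1000).astype(np.float32)),np.median(q[:,2]).round(4))
E
```

```text
clock: 25.25
tcp_pos: [0.5104, 0.1053, 0.1651]
orientation: [-0.006, -0.033, 0.999, -0.002]
wrist_force: [-0.1, 0.2, 0.4]
finger_gap: 0.0199
clock: 25.67
tcp_pos: [0.5099, 0.1059, 0.258]
orientation: [-0.003, -0.033, 0.999, -0.001]
wrist_force: [-0.2, 1.5, -0.2]
finger_gap: 0.0198
[0.50990696 0.10593722 0.25800687] [-0.00297868 -0.03314314  0.99944551 -0.00115747] [-0.02470388 -0.03704903  0.25800687] [-0.16179362  1.45017457 -0.20827253]
high 166 ((-28.51015853881836, -37.95252990722656), (9.177156448364258, 9.606035232543945), 34.606815338134766) 0.1806
high 344 ((-0.9505300521850586, -34.11039733886719), (21.64459991455078, 8.088639259338379), 0.22194887697696686) 0.1794
arm 759 ((-47.67864990234375, -37.364784240722656), (36.08660888671875, 18.1917667388916), 4.085620403289795) 0.1549
arm 25 ((-15.523451805114746, -38.13166046142578), (2.8496875762939453, 9.461094856262207), 1.4758970737457275) 0.1547
arm 46 ((-11.086196899414062, -33.780982971191406), (8.760492324829102, 2.2590365409851074), 87.69294738769531) 0.155
shoulder 90 ((-18.28205108642578, -34.121238708496094), (8.110066413879395, 15.127606391906738), 89.78582000732422) 0.1464
rackcheek 218 ((-0.5274143218994141, -29.333768844604492), (61.299720764160156, 5.857198238372803), 0.4677830636501312) 0.1374
```

View pics/w7.png

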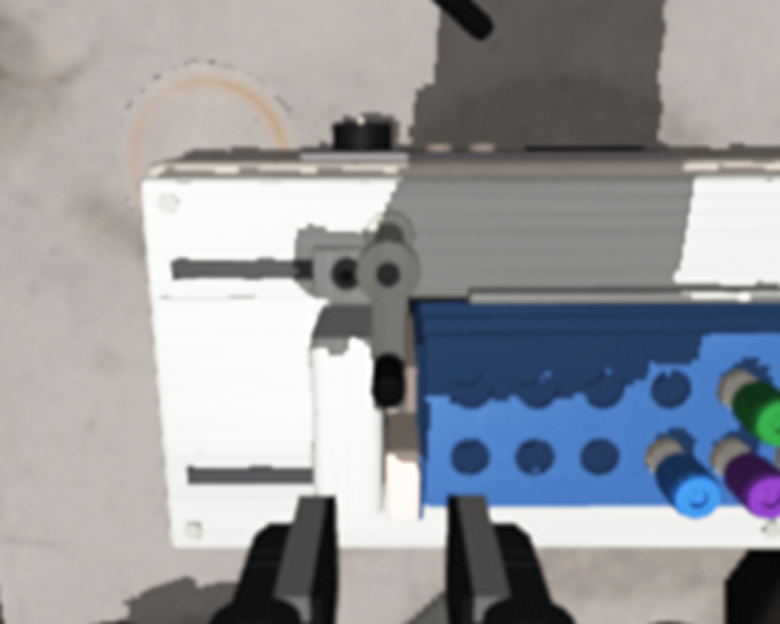

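The knob is now at (−28.5, −38.0) mm in shaker axes, i.e. the keeper is at its stop (≈1.57) over the shoulder. The plate and rack have not moved. One last numeric check of the bystanders, then hand in.

```bash
python3 - <<'E'
from h import *
import pickle
a0,b0=pickle.load(open("c0.pkl","rb"));a=cam("scene")
d=np.abs(a["image"].astype(int)-a0["image"].astype(int)).max(2)
for n,(u,v) in dict(vial=(376,347),dish=(545,412),pen=(325,330),timer=(241,257),yel1=(430,325),yel2=(580,447),p15=(488,375),p12=(466,365),p9slot=(444,352)).items():
    u,v=int(u/1.4),int(v/1.4);print(n,(d[v-9:v+10,u-9:u+10]>50).sum(),end="; ")
print(env.get_state()["clock"],env.get_state()["wrist_force"]); env.hand_in()
E
```

```text
vial 0; dish 0; pen 32; timer 0; yel1 6; yel2 0; p15 0; p12 0; p9slot 57; 25.7667 [-0.22439968  0.93207104 -0.88756366]
the job is handed in; nothing more can be done
```

I fitted the 9 mm plate in the gap, swung the keeper over its shoulder and handed the job in at 25.8 s. No verdict was reported.

- **Choosing the plate:** The camera put the gap at about 9.7–9.9 mm. I tried the 12 mm plate with a light touch of about 6 N. It was blocked at the top of the rack's cheek, so I put it back in its slot. I didn't try the 15 mm plate, since it is thicker still.
- **Fitting the 9 mm plate:** It slid in with about 4 N at most from the spring. It stopped on the deck at about 7 N.
- **Plate check:** The shoulders measured 74 mm above the deck, as they should. The plate was within about 1 mm of the middle of the rack's end and turned by about 0.3°.
- **Keeper check:** After release, the knob was 28.5 mm from the pivot line in x and level with it in y. That puts the keeper at its 1.57 stop. The plate and the rack's end had not moved.
- **Other things on the bench:** The last scene picture showed no change at the vial, petri dish, timer, the far yellow look-alike, or the 12 and 15 mm plates. It did show some changed pixels at the pen (32) and a few at the near yellow look-alike (6). The arm's shadow probably caused these, because nothing touched either one, but I did not look again to confirm it.

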